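Couple the T-handle of a slanted work head and wind it to its stop

TASK

Lock the slanted work head: press its T-handle lightly in along the slanted spindle and turn it until the hidden tongue drops into the slot of the hub inside the barrel, push it fully home so that the handle's collar sits on the barrel, then turn it clockwise (seen from above the handle) as far as the stop, which leaves the bar level, and let go. Leave the wax tin, the sanding block and the roll of tape lying round it where they are.

Things in the scene. Friction and masses are not known exactly. Their poses are not given: they have to be found in the camera images.
- slant_head: Slanted work head, fixed: dark steel base plate 170 x 130 x 12 mm, grey casting, round steel barrel (radius 26 mm, rim 29 mm) leaning 35 degrees from vertical towards the head's own -x side, the robot's side. Origin on the bench, 125 mm straight below the barrel mouth's centre; z up, y along the plate's 130 mm side. The spindle points out of the mouth along (-0.574, 0, 0.819) in this frame.
- mouth (a point): Centre of the barrel's mouth, on the spindle axis, 125 mm above the bench; axes as the head's. Just below the barrel, 53 to 69 mm down the axis, a dark knurled ring (radius 34 mm, no marks) turns with the hidden hub.
- hub_place (a point): Middle of the hidden hub's face, on the axis 38 mm inside the mouth; axes as the head's (they do not turn with the hub). One straight slot 9 mm wide, 18 mm deep crosses the face, at an unseen angle: at the start 0.6 to 1.3 rad anticlockwise of the head's y axis. The hub turns stiffly (0.2 N m), both ways; its clockwise stop is where the slot lies along the head's y axis.
- bar (a point): Centre of the T-handle's wooden cross bar, 110 mm long, 18 mm wide, 18 mm high, with 25 mm of clear stem (diameter 16 mm) between it and the collar below. y runs along the bar, z along the spindle outwards, x across the bar. It stands 66 mm out from the mouth at the start, 40 mm when home. Grasp across the 18 mm width, in line with the slanted spindle. Let go, it stays as left, in turn and depth.
- collar (a joint): How far the handle and its collar (disc, radius 24 mm) are pushed in, m: 0 at the start, 0.026 home with the collar on the mouth. Friction 6 N. At 0.010 the sprung tongue (2 N, rising to 6 N over 8 mm) meets the hub; off the slot it blocks solid at 0.018. Turned while pushed in to 0.013-0.017, it springs into the slot on lining up (within 0.08 rad); then it can be pushed home, and turns the hub.
- handle (a joint): Turn of the T-handle, rad, growing anticlockwise seen from above the handle (looking down the spindle into the mouth). At 0 or pi the bar is level, along the head's y axis, where the stop leaves it once coupled. Starts at 1.8 to 2.8; turns freely both ways (0.04 N m) until coupled. The tongue, a flat blade 24 x 7 mm at the stem's inner end, lies along the bar and fits the slot either way round.
- sanding_block: Cork sanding block 65 x 110 x 37 mm, lying loose to the right of the head. Origin at the centre of its underside. Leave alone.
- masking_tape: Roll of masking tape, diameter 100 mm, height 25 mm, lying loose behind the head. Origin at the centre of its underside. Leave alone.
- wax_tin: Round shallow wax tin, diameter 86 mm, height 38 mm, standing loose behind the head, to the right. Origin at the centre of its underside. Leave alone.
Things that resemble listed ones, but are neither listed nor needed, are in the scene too. Of the things shaped like the slant_head, the steel one is meant.

How it is judged:
By the outcome, as a careful person would: the job done as asked, in the order asked, and still so for the second after the job is handed in, with the robot touching nothing.
It also fails if it takes over 58 s, if anything falls off the work surface, if the arm or the gripper's body presses on something with over 40 N, if the wrist force passes 120 N, or if a joint passes its speed limit or range.

ROBOT

A 6-joint arm with a two-finger parallel gripper is mounted at the origin on a cart in front of the work surface, level with it; the furniture and walls round the work are solid. World frame = base frame: x ahead of the robot, y to its left, z up, the work surface at z = 0. Lengths are in m, angles in rad, forces in N, time in s.
With the tool pointing down it reaches from about 0.375 to 0.9 m from the base axis. Payload 3.1 kg.
Tool frame: the origin (TCP) lies at the centre of the arm's flange, where the gripper is bolted on; the fingertips stand 182 mm ahead of it and the grasp point (between the pads) lies 164 mm ahead of it; z points along the fingers, y is the line along which they close (so a half turn about z gives the same grasp; the last joint's range is limited). The gripper opens to 87 mm and grips with 3 to 60 N. Pads are 19 mm wide; open, the fingers measure 117 mm over their backs; the gripper's body (75 mm by 190 mm) begins 51 mm behind the grasp point.
Start: joints at [-1.315, 0.527, 1.433, -0, 1.181, -0.178], TCP at [0.263, -0.567, 0.405] pointing down, gripper open.
Joint ranges: [-3.08, 3.08], [-0.75, 2.2], [0.22, 2.44], [-1.43, 4.57], [0, 2.65], [-2.85, 2.85]. Speed limits (rad/s): [2.79, 2.79, 3.14, 3.14, 3.14, 3.14].

INTERFACE

Orientations are given as a unit quaternion [x, y, z, w].
In Python, from rig import * gives the robot as it stands.
- The arm moves only by the tool move_arm, never from a script. Its argument "commands" is a list that holds one entry, the list of rows, each a list of 6 numbers: the shift along the tool's x, y, z in units of 40 mm (1.0 is 40 mm), then the turn, a rotation vector about the tool's x, y, z in rad. A call has 1 to 12 rows; each row is the pose to reach, as a shift and turn from the pose commanded when the call began, along the tool's axes at that moment; what a row does not reach only later rows make up. A row lasts 1/8 s, in which the tool goes at most 62.5 mm and 10.7 degrees, less where a joint would pass 70% of its speed; a pose out of reach is approached as far as the arm can. A call with a gripper value outside its range is refused whole. "claw" is the closure, from -1 (fully open) to 1 (shut), so that 0 is half open, set as the call begins (left out, the last holds). The fingers move at their own pace and stop on an object; "squeeze" is the grip in N (left out, the last holds). Time passes only in rows, so rows that repeat a pose let the fingers close. It gives the time, the measured TCP pose, the force, the opening and the grip force at its end, in the units of the state.
- get_obs(): the state, without advancing time (a new reading comes with each control period).
- camera(name): name is "scene" or "side" or "wrist"; returns a dict with "pixels" (400x640x3 uint8, blue, green, red), "range_z" (400x640 float32, m along the optical axis (not along the pixel's ray), 0 where there is no reading), "camera_matrix" (3x3 intrinsics, pixels), "extrinsics" (4x4, takes a point from world to camera coordinates). Camera axes: x right, y up, looking along -z (the intrinsics and any distortion apply to the point x, -y, -z); pixel columns grow to the right and rows downward; lengths in m; the calibration is good to about 2 mm. A picture is of the moment at which its call begins.
- hand_in(): hands the job in; it is judged then, once.
The state is a dict: "time": time; "q": joint angles; "joint_velocities": joint speeds; "joint_torque": joint torques, N m; "position": TCP position; "tool_rot": TCP orientation; "ft_force": force on the tool from outside, world axes, zero at the start; "moment": the same for the moment, N m; "grip_width": finger opening in m; "grip_force": force on a finger pad.
Only numpy, scipy, OpenCV 4.12 (cv2) and the standard library are available. Lean on these libraries where they do the work, as an engineer would, in place of code of your own. Each camera call takes 0.05 s, during which the arm holds its last target. There are 200 camera calls.

## Working session

There is one attempt and no reset: what is moved stays moved. The work goes in short steps, Python scripts to look and compute and a tool call to move; the robot and the scene stay as the last step left them, time stands still between calls to the robot, and variables do not carry over. Pictures are saved under pics/ and viewed, at most 10 in all, crops included, and the job is handed in when it is done.

Besides the shell and the picture viewer there is one more tool, called after "Emit:" as a command line: name --argument value ..., lists and objects as JSON in quotes. move_arm: Moves the arm, as the interface text tells. Its arguments: {"type":"object","properties":{"commands":{"type":"array","items":{"type":"array","items":{"type":"array","items":{"type":"number"}}}},"claw":{"type":"number"},"squeeze":{"type":"number"}},"required":["commands"]}

```bash
ls; mkdir -p pics
python3 - <<'E'
from rig import *
import cv2,numpy as np
for n in ["scene","side"]:
    c=camera(n); cv2.imwrite(f"pics/{n}0.png",c["pixels"]); np.savez(f"{n}0.npz",**c)
    E=c["extrinsics"]; print(n,c["camera_matrix"].tolist(),(-E[:3,:3].T@E[:3,3]).round(3),E[2,:3].round(2),c.keys())
print(get_obs())
E
```

```text
pics
scene [[492.3687140585527, 0.0, 315.3049883270912], [0.0, 492.3687140585527, 211.01746130586653], [0.0, 0.0, 1.0]] [-0.15  -1.009  0.728] [-0.61 -0.53  0.58] dict_keys(['pixels', 'range_z', 'camera_matrix', 'extrinsics'])
side [[385.7812423180333, 0.0, 316.4583666604066], [0.0, 385.7812423180333, 199.80533496490696], [0.0, 0.0, 1.0]] [ 0.306 -1.138  0.738] [-0.17 -0.73  0.66] dict_keys(['pixels', 'range_z', 'camera_matrix', 'extrinsics'])
{'time': 0.1, 'q': array([-1.31549973e+00,  5.28389619e-01,  1.43376630e+00,  1.89457346e-06,
        1.18138576e+00, -1.78514837e-01]), 'joint_velocities': array([-2.04891142e-04, -1.98191406e-03, -2.55590775e-03, -9.96964679e-04,
        7.53324630e-05,  1.13128856e-03]), 'joint_torque': array([ 3.36227931e-04, -4.40985775e+01, -1.77151054e+01,  6.34458172e-02,
        5.33990655e-02, -6.12280292e-05]), 'position': array([ 0.26264862, -0.56680073,  0.40386155]), 'tool_rot': array([ 9.76567655e-01,  2.15208425e-01, -3.65279618e-05, -9.73831435e-04]), 'ft_force': array([-0.54866663,  0.08145694,  0.00150498]), 'moment': array([-0.04397593, -0.03680267,  0.00145043]), 'grip_force': 0.0, 'grip_width': 0.0869361242308608}
```

View pics/scene0.png

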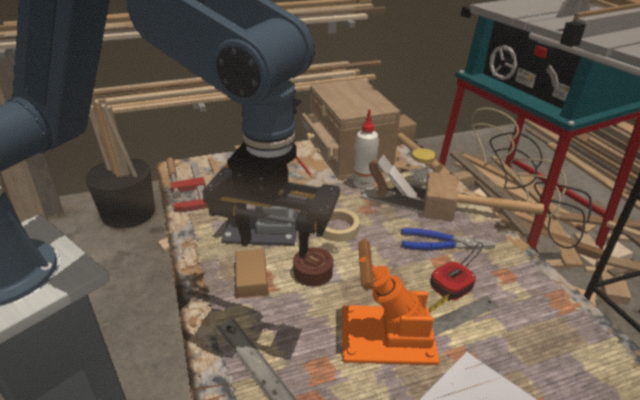

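View pics/side0.png

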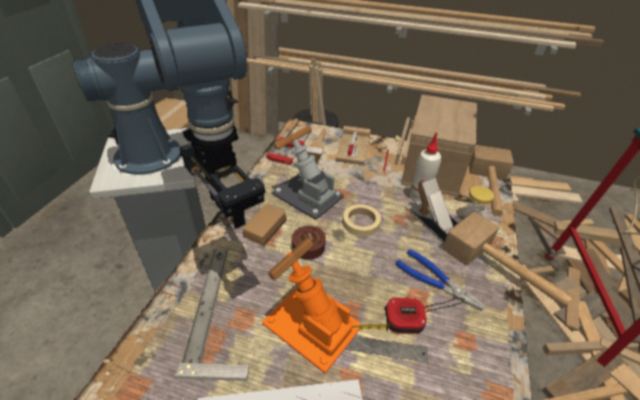

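The two look-alikes are the steel head (side view at 312,185, its wooden bar at 292,137; in the scene view mostly hidden behind the gripper near 260,230) and the orange head (side 315,315; scene 390,325). The steel one is meant. Next is a close crop and depth measurements from the side camera.

```bash
cat > h.py <<'E'
import numpy as np,cv2
def cloud(c):
    K=c["camera_matrix"];E=c["extrinsics"];d=c["range_z"]
    v,u=np.mgrid[0:d.shape[0],0:d.shape[1]]
    P=np.stack([(u-K[0,2])/K[0,0]*d,-(v-K[1,2])/K[1,1]*d,-d],-1)
    return (P-E[:3,3])@E[:3,:3]
def ray(c,u,v):
    K=c["camera_matrix"];E=c["extrinsics"]
    r=np.array([(u-K[0,2])/K[0,0],-(v-K[1,2])/K[1,1],-1])@E[:3,:3]
    return -E[:3,:3].T@E[:3,3], r/np.linalg.norm(r)
def proj(c,p):
    K=c["camera_matrix"];E=c["extrinsics"];q=E[:3,:3]@p+E[:3,3]
    return K[0,0]*q[0]/-q[2]+K[0,2],K[1,1]*-q[1]/-q[2]+K[1,2]
E
python3 - <<'E'
from h import *
c=dict(np.load("side0.npz"));P=cloud(c)
im=c["pixels"][110:230,250:370]; cv2.imwrite("pics/crop1.png",cv2.resize(im,None,fx=5,fy=5,interpolation=cv2.INTER_CUBIC))
for u,v in [(285,140),(300,131),(292,137),(300,150),(312,165),(275,195),(307,181),(322,213),(342,197),(325,205),(265,225),(309,240),(360,220),(310,350)]:
    print(u,v,P[v,u].round(3),c["pixels"][v,u])
E
```

```text
285 140 [ 0.418 -0.268  0.18 ] [ 58 101 151]
300 131 [ 0.461 -0.253  0.194] [ 65 108 159]
292 137 [ 0.438 -0.262  0.184] [ 58 100 148]
300 150 [ 0.454 -0.292  0.16 ] [141 148 149]
312 165 [ 0.483 -0.311  0.121] [152 161 161]
275 195 [ 0.381 -0.281  0.005] [64 71 77]
307 181 [ 0.465 -0.334  0.086] [101 105 104]
322 213 [ 0.499 -0.383  0.006] [69 69 74]
342 197 [ 0.571 -0.327  0.006] [64 73 90]
325 205 [ 0.511 -0.362  0.016] [76 78 77]
265 225 [ 0.338 -0.432  0.038] [ 89 133 173]
309 240 [ 0.41  -0.639  0.188] [ 60 102 151]
360 220 [ 0.596 -0.425  0.003] [125 135 153]
310 350 [ 0.387 -0.77   0.014] [ 37 128 243]
```

View pics/crop1.png

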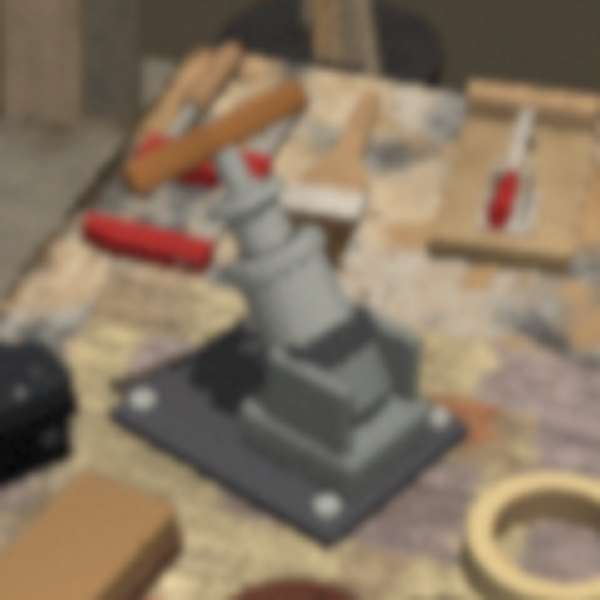

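The crop shows the steel head: wooden bar centre near crop (215,135), plate corners at crop (110,410), (330,545) and (468,430). Now its pose and the bar's pose.

Run:
```python
from h import *
c=dict(np.load("side0.npz"));P=cloud(c)
def pl(u,v,z):
    o,r=ray(c,u,v);return o+r*(z-o[2])/r[2]
L,B,R=[pl(250+u/5,110+v/5,0.011) for u,v in [(113,405),(330,542),(466,432)]]
print(L.round(3),B.round(3),R.round(3),np.linalg.norm(L-B),np.linalg.norm(R-B))
# plate mask: depth points z 6..18mm near
im=c["pixels"].astype(int)
m=(abs(P[...,2]-0.012)<0.005)&(P[...,0]>.34)&(P[...,0]<.60)&(P[...,1]>-.43)&(P[...,1]<-.14)&(im.max(-1)<115)&(np.ptp(im,axis=-1)<35)
m=cv2.morphologyEx(m.astype(np.uint8),cv2.MORPH_OPEN,np.ones((2,2)))
n,l,s,_=cv2.connectedComponentsWithStats(m);k=1+np.argmax(s[1:,4]);q=P[l==k]
print(s[k],cv2.minAreaRect(q[:,:2].astype(np.float32)))
# bar
hsv=cv2.cvtColor(c["pixels"],cv2.COLOR_BGR2HSV)
b=(P[...,2]>.14)&(P[...,2]<.26)&(P[...,1]>-.36)&(P[...,1]<-.15)&(P[...,0]>.3)&(P[...,0]<.6)&(hsv[...,1]>110)
q=P[b];print(b.sum(),q.mean(0).round(4));v,u=np.where(b)
rect=cv2.minAreaRect(np.c_[u,v].astype(np.float32));print(rect)
U,S,V=np.linalg.svd(q-q.mean(0));t=(q-q.mean(0))@V[0];print(V[0].round(3),S.round(3),t.min(),t.max())
for a in(t.min(),t.max()):print((q.mean(0)+a*V[0]).round(3))
```

```text
[ 0.376 -0.269  0.011] [ 0.477 -0.405  0.011] [ 0.573 -0.33   0.011] 0.16940262828537267 0.12199357651332103
[274 175  70  45 851] ((0.35683661699295044, -0.6631368398666382), (0.9328734278678894, 0.20102669298648834), 71.71708679199219)
252 [ 0.4377 -0.2608  0.1831]
((292.416748046875, 136.83946228027344), (6.871877193450928, 39.357112884521484), 62.59242630004883)
[-0.925 -0.283 -0.253] [0.497 0.078 0.035] -0.0553034750068168 0.05055912093379828
[ 0.489 -0.245  0.197]
[ 0.391 -0.275  0.17 ]
```

```bash
cat >> h.py <<'E'
from scipy.spatial.transform import Rotation as Rn
def frame(psi):
    s=np.array([-.5736*np.cos(psi),-.5736*np.sin(psi),.8192]);e1=np.array([-np.sin(psi),np.cos(psi),0]);return s,e1,np.cross(s,e1)
def target(C,psi,h,off):  # grasp point off m outside bar centre C
    s,e1,e2=frame(psi); y=e1*np.cos(h)+e2*np.sin(h)
    return C+s*(.164+off), Rn.from_matrix(np.c_[y,np.cross(y,s),-s])
def rel(o,T,R):
    R0=Rn.from_quat(o["tool_rot"]);return (R0.inv().apply(T-o["position"])/.04).round(3).tolist()+(R0.inv()*R).as_rotvec().round(3).tolist()
E
python3 - <<'E'
from rig import *
from h import *
T,R=target(np.array([.439,-.252,.178]),-.925,-.43,.10);print(T,rel(get_obs(),T,R))
E
```

```text
[ 0.34786395 -0.13106454  0.3942688 ] [6.512, -8.988, 0.259, -0.583, 0.193, 0.211]
```

Emit:
move_arm --commands '[[[6.5,-9,0.25,-0.58,0.19,0.21],[6.5,-9,0.25,-0.58,0.19,0.21],[6.5,-9,0.25,-0.58,0.19,0.21],[6.5,-9,0.25,-0.58,0.19,0.21],[6.5,-9,0.25,-0.58,0.19,0.21],[6.5,-9,0.25,-0.58,0.19,0.21],[6.5,-9,0.25,-0.58,0.19,0.21],[6.5,-9,0.25,-0.58,0.19,0.21],[6.5,-9,0.25,-0.58,0.19,0.21],[6.5,-9,0.25,-0.58,0.19,0.21]]]' --claw -1

```text
time: 1.35
position: [0.3469, -0.1292, 0.3945]
tool_rot: [0.948, 0.105, 0.152, 0.258]
ft_force: [1.1, -0.6, -0.3]
grip_width: 0.087
grip_force: 0.0
```

Run:
```python
from rig import *
from h import *
for n in ["wrist","scene"]:
    c=camera(n); cv2.imwrite(f"pics/{n}1.png",c["pixels"]); np.savez(f"{n}1.npz",**c)
o=get_obs();print(o["time"],o["q"].round(2),o["position"].round(4),o["ft_force"].round(2),o["moment"].round(2))
T,R=target(np.array([.439,-.252,.178]),-.925,-.43,.10);print(T,rel(o,T,R))
```

```text
1.45 [-0.6   0.17  2.19 -0.76  0.27  1.44] [ 0.3471 -0.1298  0.3945] [-0.07  0.6  -0.6 ] [ 0.29  0.29 -0.  ]
[ 0.34786395 -0.13106454  0.3942688 ] [0.009, 0.025, 0.027, -0.002, 0.002, 0.005]
```

View pics/wrist1.png

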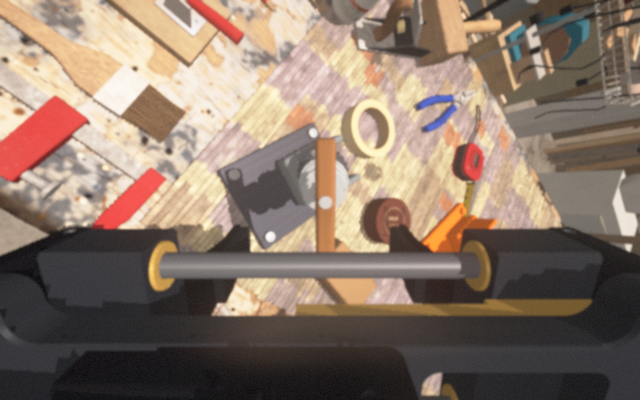

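View pics/scene1.png

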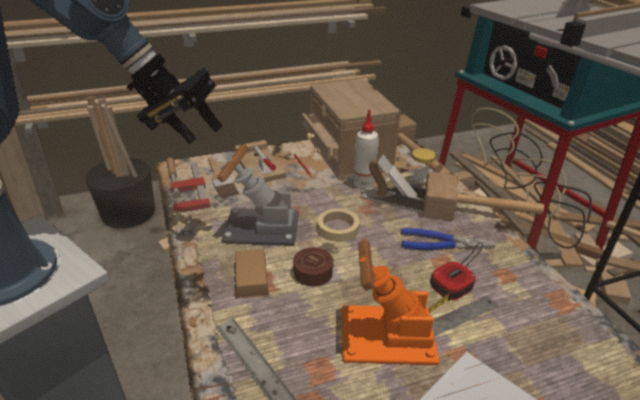

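Wrist view: the bar runs up the image at column 326, rows 138–250, square to the fingers. The scene view now shows the steel head clear, with the bar at (233,161) and the plate at (260,228). I'll refine with both views.

Run:
```python
from h import *
s,e1,e2=frame(-.925);C=np.array([.439,-.252,.178])
for n in ["side0","scene1","wrist1"]:
    c=dict(np.load(n+".npz"));P=cloud(c)
    hsv=cv2.cvtColor(c["pixels"],cv2.COLOR_BGR2HSV)
    b=(np.linalg.norm(P-C,axis=-1)<.075)&((P-C)@s>-.016)&(hsv[...,1]>95)
    b=cv2.morphologyEx(b.astype(np.uint8),cv2.MORPH_OPEN,np.ones((2,2)))>0
    q=P[b];m=q.mean(0);_,S,V=np.linalg.svd(q-m,full_matrices=False);d=V[0]*np.sign(V[0]@e1);t=(q-m)@d
    cam=-c["extrinsics"][:3,:3].T@c["extrinsics"][:3,3];r=(m-cam)/np.linalg.norm(m-cam)
    lo,hi=np.percentile(t,[.5,99.5]);mid=m+d*(lo+hi)/2
    y=d-(d@s)*s;y/=np.linalg.norm(y);x=np.cross(y,s)
    k=(q-C)@s;ax=(q-C)@x
    print(n,b.sum(),"mid",mid.round(4),"len",hi-lo,"d",d.round(3),"d.s",(d@s).round(3),"h",np.arctan2(d@e2,d@e1).round(3))
    print("  ray in bar frame",(r@x).round(2),(r@y).round(2),(r@s).round(2),"s pct",np.percentile(k,[2,10,50,90,98]).round(4),"x pct",np.percentile(ax,[2,10,50,90,98]).round(4),"y ends",((mid-C)@y).round(4))
c=dict(np.load("scene1.npz"));P=cloud(c);g=c["pixels"]
cv2.imwrite("pics/crop2.png",cv2.resize(g[135:255,200:320],None,fx=5,fy=5,interpolation=cv2.INTER_CUBIC))
```

```text
side0 270 mid [ 0.4693 -0.1118  0.081 ] len 0.39541750908391854 d [ 0.162  0.819 -0.55 ] d.s -0.131 h 0.892
  ray in bar frame -0.02 0.99 -0.1 s pct [-0.0458 -0.0428 -0.003   0.0041  0.0057] x pct [-0.0546 -0.0419  0.0011  0.0459  0.0558] y ends 0.1712
scene1 363 mid [ 0.485  -0.2124  0.1464] len 0.6276052829321854 d [ 0.592  0.656 -0.468] d.s -0.288 h 0.437
  ray in bar frame -0.07 0.96 -0.28 s pct [-0.1111 -0.0105 -0.0011  0.0059  0.0072] x pct [-0.036  -0.0277  0.0054  0.0404  0.0489] y ends 0.0639
wrist1 2015 mid [ 0.4302 -0.2761  0.153 ] len 0.36881688096951404 d [0.318 0.585 0.746] d.s 0.769 h -0.322
  ray in bar frame -0.0 -0.26 -0.97 s pct [-0.1593  0.0069  0.0084  0.0096  0.0104] x pct [-0.0072 -0.0039  0.0041  0.0118  0.0148] y ends -0.0213
```

View pics/crop2.png

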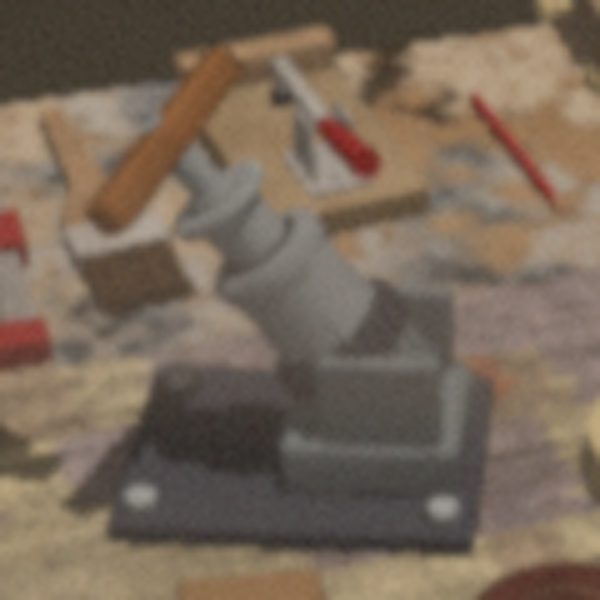

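Run:
```python
from h import *
s,e1,e2=frame(-.925);C=np.array([.439,-.252,.178])
for n in ["side0","scene1","wrist1"]:
    c=dict(np.load(n+".npz"));P=cloud(c)
    hsv=cv2.cvtColor(c["pixels"],cv2.COLOR_BGR2HSV)
    b=(np.linalg.norm(P-C,axis=-1)<.075)&((P-C)@s>(-.016 if n!="wrist1" else .004))&(hsv[...,1]>95)
    q=P[b];m=q.mean(0);_,S,V=np.linalg.svd(q-m,full_matrices=False);d=V[0]*np.sign(V[0]@e1);t=(q-m)@d
    cam=-c["extrinsics"][:3,:3].T@c["extrinsics"][:3,3];r=(m-cam)/np.linalg.norm(m-cam)
    lo,hi=np.percentile(t,[.5,99.5]);mid=m+d*(lo+hi)/2
    y=d-(d@s)*s;y/=np.linalg.norm(y);x=np.cross(y,s)
    k=(q-C)@s;ax=(q-C)@x
    print(n,b.sum(),"mid",mid.round(4),"len",(hi-lo).round(4),"d",d.round(3),"d.s",(d@s).round(3),"h",np.arctan2(d@e2,d@e1).round(3))
    print("  ray",(r@x).round(2),(r@y).round(2),(r@s).round(2),"s",np.percentile(k,[2,10,50,90,98]).round(4),"x",np.percentile(ax,[2,10,50,90,98]).round(4),"y",((mid-C)@y).round(4))
c=dict(np.load("scene1.npz"))
pts=[(200+u/5,135+v/5) for u,v in [(110,527),(474,538),(490,368),(152,362)]]
Q=[]
for u,v in pts:
    o,r=ray(c,u,v);Q.append(o+r*(.012-o[2])/r[2]);print(Q[-1].round(4))
for i in range(4):
    e=Q[(i+1)%4]-Q[i];print(np.linalg.norm(e).round(4),np.arctan2(e[1],e[0]).round(3))
print("plate centre",np.mean(Q,0))
# collar disc/mouth: steel points along axis, scene+side
```

```text
side0 270 mid [ 0.4404 -0.2598  0.1836] len 0.1059 d [0.925 0.285 0.252] d.s 0.018 h -0.427
  ray -0.97 0.22 -0.09 s [-0.0089 -0.0067  0.0006  0.0075  0.0086] x [0.0033 0.0072 0.0099 0.0124 0.0144] y 0.0004
scene1 365 mid [ 0.4422 -0.26    0.1851] len 0.1094 d [0.932 0.271 0.238] d.s -0.002 h -0.432
  ray -0.77 0.57 -0.28 s [-0.0082 -0.0061  0.0018  0.007   0.0079] x [-0.0006  0.005   0.0118  0.0142  0.0161] y 0.0025
wrist1 2005 mid [ 0.4411 -0.2487  0.1872] len 0.1027 d [0.926 0.289 0.243] d.s 0.012 h -0.419
  ray 0.02 -0.26 -0.97 s [0.0059 0.0071 0.0084 0.0095 0.0102] x [-0.0059 -0.0045  0.0022  0.0091  0.0104] y 0.005
[ 0.374  -0.2744  0.012 ]
[ 0.4794 -0.4044  0.012 ]
[ 0.5826 -0.3187  0.012 ]
[ 0.4732 -0.1888  0.012 ]
0.1673 -0.889
0.1341 0.693
0.1698 2.271
0.131 -2.43
plate centre [ 0.47730115 -0.29657979  0.012     ]
```

Run:
```python
from rig import *
from h import *
s,e1,e2=frame(-.9);d=np.array([.927,.283,.246]);h=np.arctan2(d@e2,d@e1);print(h,d@s)
C=np.array([.4406,-.2533,.1795])
for off in (.0,):
    T,R=target(C,-.9,h,off);print(T,rel(get_obs(),T,R))
```

```text
-0.44622632743553725 -0.0018472106731114157
[ 0.3821249  -0.17961212  0.3138488 ] [-0.002, 0.107, 2.525, 0.004, 0.015, 0.0]
```

Emit:
move_arm --commands '[[[0,0.1,0.8,0,0.015,0],[0,0.1,1.6,0,0.015,0],[0,0.1,2.2,0,0.015,0],[0,0.1,2.5,0,0.015,0],[0,0.1,2.5,0,0.015,0]]]'

```text
time: 2.08
position: [0.3891, -0.1842, 0.3283]
tool_rot: [0.95, 0.106, 0.153, 0.251]
ft_force: [-0.3, 0.6, -0.4]
grip_width: 0.087
grip_force: 0.0
```

Emit:
move_arm --commands '[[[0,0,0,0,0,0],[0,0,0,0,0,0],[0,0,0,0,0,0],[0,0,0,0,0,0],[0,0,0,0,0,0],[0,0,0,0,0,0]]]' --claw 1 --squeeze 40

```text
time: 2.82
position: [0.389, -0.1833, 0.3284]
tool_rot: [0.95, 0.105, 0.154, 0.251]
ft_force: [-0.6, 4.7, 0.4]
grip_width: 0.0351
grip_force: 2.5
```

```bash
cat > st.py <<'E'
from rig import *
from h import *
o=get_obs();s,e1,e2=frame(-.9);R=Rn.from_quat(o["tool_rot"]);X=R.as_matrix()[:,0]
C=np.array([.4406,-.2533,.1795]);G=o["position"]+R.apply([0,0,.164])-C
M=o["moment"]-0*s
print("t",o["time"],"q",o["q"].round(2),"w",o["grip_width"],"gf",o["grip_force"])
print("F tool",R.inv().apply(o["ft_force"]).round(1),"M tool",R.inv().apply(M).round(2),"depth mm",(-G@s*1e3).round(1),"lat",(G@e1*1e3).round(1),(G@e2*1e3).round(1),"h",np.arctan2(X@e2,X@e1).round(3))
E
python3 st.py
```

```text
t 2.825 q [-0.66  0.39  2.15 -1.43  0.14  2.08] w 0.03505319493063104 gf 2.473979741334915
F tool [ 0.8 -3.9 -2.6] M tool [ 1.2  -0.1  -0.02] depth mm -7.8 lat 2.1 -12.0 h -0.448
```

The wrist's joint 4 hit its limit (−1.43, near the wrist singularity), so the tool stopped short. I'll open, back off along the tool, and work out the kinematics from recorded poses.

Emit:
move_arm --commands '[[[0,0,0,0,0,0],[0,0,0,0,0,0],[0,0,-1,0,0,0],[0,0,-2,0,0,0],[0,0,-2.5,0,0,0],[0,0,-2.5,0,0,0]]]' --claw -1

```text
time: 3.58
position: [0.3539, -0.1381, 0.4127]
tool_rot: [0.95, 0.105, 0.155, 0.251]
ft_force: [-0.5, -0.7, 0.4]
grip_width: 0.0839
grip_force: 0.0
```

Run:
```python
from rig import *
from h import *
o=get_obs();print(o["q"].tolist(),o["position"].tolist(),o["tool_rot"].tolist())
from scipy.optimize import least_squares
D=[([-1.31549973e+00,5.28389619e-01,1.43376630e+00,0,1.18138576e+00,-1.78514837e-01],[.26264862,-.56680073,.40386155],[9.76567655e-01,2.15208425e-01,-3.65279618e-05,-9.73831435e-04]),
(o["q"],o["position"],o["tool_rot"])]
def fk(q,p):
    a1,d1,L1,a3,L2,d6=p
    Rz=lambda a:Rn.from_rotvec([0,0,a]);Ry=lambda a:Rn.from_rotvec([0,a,0])
    A=Rz(q[0]);t=A.apply([a1,0,d1]);A=A*Ry(q[1]);t=t+A.apply([0,0,L1]);A=A*Ry(q[2]);t=t+A.apply([a3,0,L2])
    A=A*Rz(q[3])*Ry(q[4])*Rz(q[5]);t=t+A.apply([0,0,d6]);return t,A
p0=[0,.2,.3,0,.3,.1]
for q,t,r in D:
    T,A=fk(np.array(q),p0);d=(A.inv()*Rn.from_quat(r));print(d.as_rotvec())
```

```text
[-0.6134650019450816, 0.1367361563503726, 2.145832788474534, -0.5421877340458218, 0.3230898894805573, 1.207112693680108] [0.3538536081554877, -0.13808864624253267, 0.412735437411494] [0.9495548098737375, 0.10489076800518149, 0.15521622659194717, 0.25149853445992604]
[-1.59494972e-06  1.11634302e-06  1.57079705e+00]
[-2.15800853e-16  3.08286933e-16  1.57079633e+00]
```

```bash
cat >> h.py <<'E'
from scipy.optimize import least_squares
def fk(q,p):
    a1,d1,L1,a3,L2,d6=p
    Rz=lambda a:Rn.from_rotvec([0,0,a]);Ry=lambda a:Rn.from_rotvec([0,a,0])
    A=Rz(q[0]);t=A.apply([a1,0,d1]);A=A*Ry(q[1]);t=t+A.apply([0,0,L1]);A=A*Ry(q[2]);t=t+A.apply([a3,0,L2])
    A=A*Rz(q[3])*Ry(q[4])*Rz(q[5]);t=t+A.apply([0,0,d6]);return t,A*Rz(np.pi/2)
LO=np.array([-3.08,-.75,.22,-1.43,0,-2.85]);HI=np.array([3.08,2.2,2.44,4.57,2.65,2.85])
def ik(T,R,q0,p):
    f=lambda q:(lambda t,A:np.r_[(t-T)*5,(A.inv()*R).as_rotvec()])(*fk(q,p))
    r=least_squares(f,np.clip(q0,LO+1e-3,HI-1e-3),bounds=(LO,HI));return r.x,np.linalg.norm(r.fun)
E
python3 - <<'E'
from h import *
D=[([-1.31549973e+00,5.28389619e-01,1.43376630e+00,0,1.18138576e+00,-1.78514837e-01],[.26264862,-.56680073,.40386155],1),
([-0.6134650019450816, 0.1367361563503726, 2.145832788474534, -0.5421877340458218, 0.3230898894805573, 1.207112693680108],[0.3538536081554877, -0.13808864624253267, 0.412735437411494],1),
([-.6,.17,2.19,-.76,.27,1.44],[.3471,-.1298,.3945],.2),([-.66,.39,2.15,-1.43,.14,2.08],[.389,-.1833,.3284],.2)]
f=lambda p:np.concatenate([w*(fk(q,p)[0]-t) for q,t,w in D]+[np.array(p[[0,3]])*.003])
r=least_squares(f,[0,.3,.35,0,.35,.1]);p=r.x;print(p.round(4),(r.fun*1e3).round(1));np.save("p.npy",p)
C=np.array([.4406,-.2533,.1795])
for flip,q0 in ((0,[-.65,.3,2.15,-1.4,.15,2]),(1,[-.65,.4,2.15,4.2,.2,-.4]),(0,[-.65,.4,2.15,3.5,.2,-2.7])):
  for off in (.1,.05,0,-.026):
    T,R=target(C,-.9,-.446+np.pi*flip,off);q,e=ik(T,R,q0,p);print(flip,off,q.round(2),e.round(4))
E
```

```text
[ 0.807  -0.4137  0.1246 -0.0853 -0.3114 -0.5163] [-107.2  -28.8    3.9   -6.8   -2.9   -8.9    5.6   -2.4    3.8    4.8
   -9.4   21.1    2.4   -0.3]
0 0.1 [-0.6   0.19  2.07 -0.54  0.33  1.2 ] 0.0
0 0.05 [-0.62  0.64  1.53 -0.41  0.41  1.06] 0.0
0 0 [-0.63  1.04  1.11 -0.38  0.43  1.02] 0.0
0 -0.026 [-0.63  1.25  0.91 -0.39  0.41  1.02] 0.0
1 0.1 [-0.61  0.04  2.44  4.57  0.17 -0.76] 0.1013
1 0.05 [-0.62  0.55  1.88  4.57  0.17 -0.77] 0.1466
1 0 [-0.63  0.99  1.43  4.57  0.15 -0.78] 0.1577
1 -0.026 [-0.63  1.22  1.2   4.57  0.15 -0.78] 0.1535
0 0.1 [-0.52  0.13  2.44  3.64  0.2  -2.85] 0.2193
0 0.05 [-0.56  0.43  2.14  3.59  0.26 -2.85] 0.2383
0 0 [-0.56  0.95  1.57  3.6   0.2  -2.85] 0.2497
0 -0.026 [-0.56  1.19  1.32  3.59  0.18 -2.85] 0.2449
```

```bash
cat >> h.py <<'E'
def fk(q,p):
    a1,d1,L1,a3,L2,d6,b,a5,c=p
    Rz=lambda a:Rn.from_rotvec([0,0,a]);Ry=lambda a:Rn.from_rotvec([0,a,0])
    A=Rz(q[0]);t=A.apply([a1,b,d1]);A=A*Ry(q[1]);t=t+A.apply([0,0,L1]);A=A*Ry(q[2]);t=t+A.apply([a3,0,L2])
    A=A*Rz(q[3]);t=t+A.apply([0,c,0]);A=A*Ry(q[4]);t=t+A.apply([a5,0,0]);A=A*Rz(q[5]);t=t+A.apply([0,0,d6]);return t,A*Rz(np.pi/2)
E
cat > fit.py <<'E'
from h import *
D=[([-1.31549973e+00,5.28389619e-01,1.43376630e+00,0,1.18138576e+00,-1.78514837e-01],[.26264862,-.56680073,.40386155],1),
([-0.6134650019450816, 0.1367361563503726, 2.145832788474534, -0.5421877340458218, 0.3230898894805573, 1.207112693680108],[0.3538536081554877, -0.13808864624253267, 0.412735437411494],1),
([-.6,.17,2.19,-.76,.27,1.44],[.3471,-.1298,.3945],.2),([-.66,.39,2.15,-1.43,.14,2.08],[.389,-.1833,.3284],.2)]
import itertools
for use in ([6],[8],[6,8],[6,7],[6,7,8]):
    W=np.array([1,0,0,1,0,0]+[0 if i in use else 100 for i in (6,7,8)])*.01
    f=lambda p:np.concatenate([w*(fk(q,p)[0]-t) for q,t,w in D]+[p*W])
    r=least_squares(f,[0,.3,.35,0,.35,.1,.0,0,0]);p=r.x;print(use,p.round(3),(r.fun[:12]*1e3).round(1))
E
python3 fit.py
```

```text
[6] [-0.001  0.268  0.591  0.111  0.39   0.123  0.111  0.     0.   ] [-0.   0.   0.  -0.   0.1  0.   0.2 -0.3 -0.1  0.   0.  -0.1]
[8] [ 0.252  0.005  0.544  0.014  0.099  0.02   0.002 -0.003  0.108] [ -0.9  -0.4   0.6   0.7   1.9  -1.1  -0.5  -2.1  -0.2  -8.2 -12.8   2.7]
[6, 8] [ 0.     0.266  0.59   0.11   0.388  0.122  0.11  -0.     0.001] [-0.   0.   0.  -0.   0.1  0.   0.2 -0.3 -0.1 -0.  -0.  -0.1]
[6, 7] [-0.001  0.268  0.59   0.111  0.39   0.122  0.111  0.     0.   ] [-0.   0.   0.  -0.   0.1  0.   0.2 -0.3 -0.1  0.   0.  -0.1]
[6, 7, 8] [ 0.     0.266  0.59   0.11   0.388  0.122  0.11  -0.     0.001] [-0.   0.   0.  -0.   0.1  0.   0.2 -0.3 -0.1 -0.  -0.  -0.1]
```

Run:
```python
from h import *
p=np.array([-.001,.268,.591,.111,.39,.123,.111,0,0]);np.save("p.npy",p)
C=np.array([.4406,-.2533,.1795])
for flip in (0,1):
  for off in (.1,.05,0,-.018,-.026):
    sol=set()
    T,R=target(C,-.9,-.446+np.pi*flip,off)
    for q4 in np.linspace(-1.4,4.5,7):
      for q6 in (-2.5,-1,0,1,2.5):
        q,e=ik(T,R,np.array([-.65,.35,2.15,q4,.2,q6]),p)
        if e<2e-3: sol.add(tuple(q.round(2)+0))
    print(flip,off,sol)
```

```text
0 0.1 {(np.float64(-0.62), np.float64(0.16), np.float64(2.19), np.float64(-0.7), np.float64(0.25), np.float64(1.36))}
0 0.05 {(np.float64(-0.64), np.float64(0.29), np.float64(2.2), np.float64(-1.23), np.float64(0.15), np.float64(1.88))}
0 0 {(np.float64(-0.67), np.float64(0.42), np.float64(2.19), np.float64(4.25), np.float64(0.15), np.float64(2.68))}
0 -0.018 set()
0 -0.026 set()
1 0.1 {(np.float64(-0.62), np.float64(0.16), np.float64(2.19), np.float64(-0.7), np.float64(0.25), np.float64(-1.78))}
1 0.05 {(np.float64(-0.64), np.float64(0.29), np.float64(2.2), np.float64(-1.23), np.float64(0.15), np.float64(-1.26))}
1 0 {(np.float64(-0.67), np.float64(0.42), np.float64(2.19), np.float64(4.25), np.float64(0.15), np.float64(-0.47))}
1 -0.018 {(np.float64(-0.67), np.float64(0.47), np.float64(2.18), np.float64(4.04), np.float64(0.17), np.float64(-0.26))}
1 -0.026 {(np.float64(-0.68), np.float64(0.49), np.float64(2.18), np.float64(3.96), np.float64(0.18), np.float64(-0.18))}
```

```bash
cat > plan.py <<'E'
from rig import *
from h import *
p=np.load("p.npy");o=get_obs();C=np.array([.4406,-.2533,.1795]);s,e1,e2=frame(-.9)
print(fk(o["q"],p)[0]-o["position"])
def soft(off,q4,q5):
    T,R=target(C,-.9,-.446+np.pi,off)
    f=lambda v:(lambda t,A:np.r_[(t+A.apply([0,0,.164])-(T+R.apply([0,0,.164])))*50,(A.inv()*R).as_rotvec()])(*fk(np.r_[v[:3],q4,q5,v[3]],p))
    r=least_squares(f,[-.65,.2,2.15,-.4]);return np.r_[r.x[:3],q4,q5,r.x[3]],r.fun[3:]
q0=o["q"]
q1=np.array([-.55,-.2,2.0,-.54,.42,1.2])
q2=np.array([-.55,-.2,2.0,4.1,.42,-.5])
W=[q0,q1,q2]
for off,q4,q5 in ((.16,4.15,.25),(.10,4.15,.14),(.05,4.2,.13),(0.02,4.25,.14)):
    q,e=soft(off,q4,q5);print(off,q.round(3),"tilt",e.round(3));W.append(q)
T,R=target(C,-.9,-.446+np.pi,0);W.append(ik(T,R,[-.67,.42,2.19,4.25,.15,-.47],p)[0])
# densify
path=[W[0]]
for a,b in zip(W[:-1],W[1:]):
    n=60
    for i in range(1,n+1):
        q=a+(b-a)*i/n;t,A=fk(q,p);t1,A1=fk(path[-1],p)
        if i==n or np.linalg.norm(t-t1)>.050 or (A1.inv()*A).magnitude()>.165: path.append(q)
np.save("path.npy",np.array(path));print(len(path))
for k in range(0,len(path)-1,12):
    t0,A0=fk(path[k],p);print("call",k)
    for q in path[k+1:k+13]:
        t,A=fk(q,p);tip=t+A.apply([0,0,.182])
        print(np.r_[A0.inv().apply(t-t0)/.04,(A0.inv()*A).as_rotvec()].round(2).tolist(),"tip z %.3f ax %.3f q4 %.2f q5 %.2f"%(tip[2],(tip-C)@s,q[3],q[4]))
E
python3 plan.py
```

```text
[2.87590273e-05 3.22475159e-05 4.45967640e-04]
0.16 [-0.562  0.056  2.359  4.15   0.25  -0.324] tilt [-0.222  0.161  0.   ]
0.1 [-0.645  0.183  2.299  4.15   0.14  -0.366] tilt [-0.094  0.104 -0.   ]
0.05 [-0.664  0.304  2.246  4.2    0.13  -0.421] tilt [-0.034  0.052 -0.   ]
0.02 [-0.665  0.375  2.211  4.25   0.14  -0.467] tilt [-0.011  0.019  0.   ]
30
call 0
[0.35, 0.5, -1.09, -0.09, 0.07, 0.01] tip z 0.326 ax 0.137 q4 -0.54 q5 0.35
[0.6, 0.93, -2.31, -0.19, 0.15, 0.02] tip z 0.392 ax 0.189 q4 -0.54 q5 0.38
[0.72, 1.24, -3.56, -0.27, 0.22, 0.03] tip z 0.456 ax 0.244 q4 -0.54 q5 0.41
[0.74, 1.35, -4.1, -0.31, 0.25, 0.04] tip z 0.483 ax 0.269 q4 -0.54 q5 0.42
[0.94, 1.02, -4.07, -0.17, 0.33, 0.18] tip z 0.469 ax 0.266 q4 -0.23 q5 0.42
[1.21, 0.75, -4.13, -0.04, 0.42, 0.33] tip z 0.466 ax 0.272 q4 0.08 q5 0.42
[1.51, 0.55, -4.26, 0.08, 0.52, 0.47] tip z 0.475 ax 0.285 q4 0.39 q5 0.42
[1.83, 0.46, -4.46, 0.19, 0.62, 0.62] tip z 0.494 ax 0.305 q4 0.70 q5 0.42
[2.12, 0.47, -4.71, 0.29, 0.73, 0.77] tip z 0.522 ax 0.329 q4 1.01 q5 0.42
[2.37, 0.59, -4.98, 0.38, 0.84, 0.93] tip z 0.557 ax 
[... 767 characters left out ...]
11 q5 0.39
[-0.55, 3.06, -0.6, -0.35, 0.69, 1.35] tip z 0.500 ax 0.258 q4 4.12 q5 0.35
[-1.66, 3.8, -0.77, -0.5, 0.64, 1.41] tip z 0.421 ax 0.206 q4 4.13 q5 0.32
[-2.74, 4.41, -1.11, -0.66, 0.61, 1.46] tip z 0.349 ax 0.165 q4 4.14 q5 0.28
[-3.53, 4.78, -1.48, -0.78, 0.58, 1.51] tip z 0.299 ax 0.142 q4 4.15 q5 0.25
call 24
[-0.01, -0.17, 1.26, -0.11, 0.05, 0.0] tip z 0.256 ax 0.091 q4 4.15 q5 0.16
[0.01, -0.2, 1.48, -0.13, 0.06, 0.0] tip z 0.248 ax 0.082 q4 4.15 q5 0.14
[-0.01, -0.17, 2.74, -0.19, 0.11, 0.0] tip z 0.206 ax 0.032 q4 4.20 q5 0.13
[-0.02, -0.09, 3.5, -0.21, 0.14, 0.0] tip z 0.181 ax 0.002 q4 4.25 q5 0.14
[-0.02, -0.03, 4.0, -0.22, 0.16, 0.0] tip z 0.165 ax -0.018 q4 4.25 q5 0.15
```

Emit:
move_arm --commands '[[[0.35,0.5,-1.1,-0.09,0.07,0.01],[0.6,0.95,-2.3,-0.19,0.15,0.02],[0.7,1.25,-3.55,-0.27,0.22,0.03],[0.75,1.35,-4.1,-0.31,0.25,0.04],[0.95,1.0,-4.05,-0.17,0.33,0.18],[1.2,0.75,-4.15,-0.04,0.42,0.33],[1.5,0.55,-4.25,0.08,0.52,0.47],[1.85,0.45,-4.45,0.19,0.62,0.62],[2.1,0.45,-4.7,0.29,0.73,0.77],[2.35,0.6,-5.0,0.38,0.84,0.93],[2.55,0.8,-5.25,0.46,0.95,1.09],[2.65,1.1,-5.5,0.52,1.05,1.27]]]'

```text
time: 5.08
position: [0.3825, -0.0493, 0.641]
tool_rot: [0.72, -0.264, 0.627, -0.139]
ft_force: [0.5, -0.2, -0.0]
grip_width: 0.0869
grip_force: 0.0
```

Emit:
move_arm --commands '[[[0.4,-0.05,0,0.03,0.12,0.17],[0.75,0,-0.1,0.04,0.25,0.34],[1.1,0.15,-0.2,0.05,0.37,0.51],[1.35,0.4,-0.35,0.03,0.49,0.69],[1.5,0.7,-0.5,0.01,0.6,0.86],[1.6,1.05,-0.65,-0.03,0.7,1.05],[1.5,1.4,-0.8,-0.08,0.78,1.23],[1.5,1.4,-0.8,-0.08,0.78,1.23]]]'

```text
time: 6.08
position: [0.3444, -0.1244, 0.6677]
tool_rot: [0.221, -0.642, 0.657, -0.326]
ft_force: [0.5, -0.4, -0.5]
grip_width: 0.0872
grip_force: 0.0
```

Run:
```python
from rig import *
from h import *
p=np.load("p.npy");o=get_obs();print(o["time"],o["q"].round(3));P=np.load("path.npy")
for q in P[20:25]: print(rel(o,*fk(q,p)))
```

```text
6.075 [-0.589 -0.216  1.989  3.748  0.338 -0.465]
[0.287, 1.682, -0.204, -0.165, 0.142, 0.299]
[0.425, 2.956, -0.415, -0.305, 0.169, 0.313]
[0.599, 4.227, -0.825, -0.455, 0.205, 0.33]
[0.791, 5.36, -1.403, -0.604, 0.25, 0.348]
[0.945, 6.123, -1.947, -0.717, 0.29, 0.362]
```

Emit:
move_arm --commands '[[[0.15,0.8,-0.1,-0.08,0.07,0.15],[0.3,1.7,-0.2,-0.17,0.14,0.3],[0.45,2.95,-0.4,-0.3,0.17,0.31],[0.6,4.25,-0.85,-0.45,0.2,0.33],[0.8,5.35,-1.4,-0.6,0.25,0.35],[0.95,6.1,-1.95,-0.72,0.29,0.36],[0.95,6.1,-1.95,-0.72,0.29,0.36],[0.95,6.1,-1.95,-0.72,0.29,0.36]]]'

```text
time: 7.08
position: [0.2999, -0.0894, 0.4175]
tool_rot: [-0.112, 0.896, -0.352, 0.246]
ft_force: [-0.2, -0.4, -0.2]
grip_width: 0.0869
grip_force: 0.0
```

Run:
```python
from rig import *
from h import *
p=np.load("p.npy");o=get_obs();print(o["time"],o["q"].round(3));P=np.load("path.npy")
for q in P[24:]: print(rel(o,*fk(q,p)))
# recheck bar with wrist camera
c=camera("wrist");np.savez("wrist2.npz",**c);Pc=cloud(c);s,e1,e2=frame(-.9);C=np.array([.4406,-.2533,.1795])
hsv=cv2.cvtColor(c["pixels"],cv2.COLOR_BGR2HSV)
k=(Pc-C)@s;b=(np.linalg.norm(Pc-C,axis=-1)<.075)&(k>.004)&(k<.02)&(hsv[...,1]>95)
q=Pc[b];m=q.mean(0);V=np.linalg.svd(q-m,full_matrices=False)[2];d=V[0]*np.sign(V[0]@e1);x=np.cross(d,s)
print(b.sum(),m.round(4),"h",np.arctan2(d@e2,d@e1).round(3),"s",np.percentile(k[b],[5,50,95]).round(4),"x",np.percentile((q-C)@x,[2,50,98]).round(4),"y",np.percentile((q-C)@d,[.5,99.5]).round(4))
```

```text
7.075 [-0.566  0.049  2.352  4.17   0.244 -0.355]
[0.032, 0.084, 0.002, -0.005, 0.003, 0.007]
[0.026, -0.079, 1.26, -0.113, 0.051, 0.009]
[0.044, -0.104, 1.485, -0.133, 0.059, 0.011]
[0.033, -0.068, 2.743, -0.193, 0.111, 0.01]
[0.021, 0.008, 3.5, -0.216, 0.144, 0.008]
[0.024, 0.078, 4.002, -0.227, 0.162, 0.007]
1489 [ 0.4335 -0.2505  0.1848] h -0.444 s [0.0061 0.0082 0.0096] x [-0.0085 -0.0006  0.0079] y [-0.0535  0.0531]
```

Branch is now right (q4 = 4.17), and the bar estimate agrees within 1 mm (h = −0.444). Approach and grasp.

Emit:
move_arm --commands '[[[0.05,-0.1,0.75,-0.07,0.03,0.01],[0.05,-0.1,1.5,-0.13,0.06,0.01],[0.05,-0.1,2.15,-0.165,0.085,0.01],[0.03,-0.07,2.75,-0.193,0.111,0.01],[0.02,0,3.5,-0.216,0.144,0.008],[0.02,0.08,4.0,-0.227,0.162,0.007],[0.02,0.08,4.0,-0.227,0.162,0.007],[0.02,0.08,4.0,-0.227,0.162,0.007]]]'

```text
time: 8.12
position: [0.381, -0.1782, 0.3129]
tool_rot: [-0.107, 0.948, -0.254, 0.159]
ft_force: [-0.8, -0.4, 0.7]
grip_width: 0.0871
grip_force: 0.0
```

```bash
python3 st.py
python3 - <<'E'
from rig import *
from h import *
C=np.array([.4406,-.2533,.1795]);T,R=target(C,-.9,-.444+np.pi,0.);print(rel(get_obs(),T,R))
E
```

```text
t 8.125 q [-0.66  0.42  2.19  4.25  0.15 -0.46] w 0.0870866359883788 gf 0.0
F tool [ 0.7 -0.6 -0.7] M tool [-0.42  0.03  0.14] depth mm -0.3 lat 0.1 2.4 h 2.696
[-0.021, -0.044, 0.007, 0.003, -0.0, -0.002]
```

Emit:
move_arm --commands '[[[-0.02,-0.04,0,0,0,0],[-0.02,-0.04,0,0,0,0],[-0.02,-0.04,0,0,0,0],[-0.02,-0.04,0,0,0,0],[-0.02,-0.04,0,0,0,0],[-0.02,-0.04,0,0,0,0],[-0.02,-0.04,0,0,0,0],[-0.02,-0.04,0,0,0,0],[-0.02,-0.04,0,0,0,0]]]' --claw 1 --squeeze 50

```text
time: 9.25
position: [0.3822, -0.1803, 0.3137]
tool_rot: [-0.106, 0.948, -0.255, 0.158]
ft_force: [-1.4, -4.5, 3.2]
grip_width: 0.0178
grip_force: 50.0
```

```bash
python3 st.py
```

```text
t 9.25 q [-0.67  0.42  2.18  4.28  0.15 -0.5 ] w 0.017800072207180773 gf 49.986437084153295
F tool [ 1.8 -5.4 -1.1] M tool [0.37 0.24 0.05] depth mm 0.4 lat -0.6 -0.1 h 2.695
```

Emit:
move_arm --commands '[[[0,0.01,0.12,0,0,0],[0,0.02,0.25,0,0,0],[0,0.02,0.38,0,0,0],[0,0.02,0.38,0,0,0],[0,0.02,0.38,0,0,0]]]'

```text
time: 9.88
position: [0.3876, -0.1868, 0.3009]
tool_rot: [-0.106, 0.948, -0.256, 0.159]
ft_force: [-1.3, -5.7, 2.9]
grip_width: 0.0178
grip_force: 50.0
```

```bash
python3 st.py
```

```text
t 9.875 q [-0.67  0.46  2.18  4.08  0.16 -0.3 ] w 0.017810269026493956 gf 49.989323280751705
F tool [ 2.1 -6.2 -0.3] M tool [0.61 0.38 0.12] depth mm 15.8 lat -0.5 -0.0 h 2.694
```

Emit:
move_arm --commands '[[[0,0,0,0,0,-0.12],[0,0,0,0,0,-0.24],[0,0,0,0,0,-0.36],[0,0,0,0,0,-0.48],[0,0,0,0,0,-0.6],[0,0,0,0,0,-0.72],[0,0,0,0,0,-0.85],[0,0,0,0,0,-0.85]]]'

```text
time: 10.88
position: [0.3881, -0.1874, 0.3014]
tool_rot: [-0.487, 0.819, -0.3, 0.039]
ft_force: [-0.8, -6.0, 4.4]
grip_width: 0.0176
grip_force: 50.0
```

```bash
python3 st.py
```

```text
t 10.875 q [-0.67  0.46  2.18  4.08  0.17 -1.15] w 0.01764196406573127 gf 49.9771417491138
F tool [ 6.3 -3.8 -1.2] M tool [0.31 0.96 0.01] depth mm 15.8 lat -0.7 -1.4 h -2.738
```

Emit:
move_arm --commands '[[[0,0,0,0,0,-0.05],[0,0,0,0,0,-0.1],[0,0,0,0,0,-0.15],[0,0,0,0,0,-0.2],[0,0,0,0,0,-0.2]]]'

```text
time: 11.5
position: [0.3883, -0.1876, 0.3016]
tool_rot: [-0.566, 0.767, -0.302, 0.009]
ft_force: [-0.6, -6.4, 3.6]
grip_width: 0.0175
grip_force: 50.0
```

```bash
python3 st.py
```

```text
t 11.5 q [-0.67  0.46  2.18  4.08  0.17 -1.35] w 0.017545735404000996 gf 49.97453374788165
F tool [ 7.  -2.3 -0.3] M tool [0.19 0.97 0.1 ] depth mm 15.8 lat -0.6 -1.8 h -2.539
```

Emit:
move_arm --commands '[[[0,0,0,0,0,-0.04],[0,0,0,0,0,-0.08],[0,0,0,0,0,-0.12],[0,0,0,0,0,-0.12]]]'

```text
time: 12.0
position: [0.3884, -0.1876, 0.3016]
tool_rot: [-0.611, 0.731, -0.302, -0.009]
ft_force: [0.4, -5.3, 5.5]
grip_width: 0.0178
grip_force: 50.0
```

```bash
python3 st.py
```

```text
t 12.0 q [-0.67  0.46  2.18  4.08  0.17 -1.47] w 0.017785674964565814 gf 49.97367091476917
F tool [ 6.7 -3.1 -2. ] M tool [0.17 0.95 0.05] depth mm 15.8 lat -0.5 -1.9 h -2.419
```

Emit:
move_arm --commands '[[[0,0,0,0,0,-0.04],[0,0,0,0,0,-0.08],[0,0,0,0,0,-0.12]]]'

```text
time: 12.38
position: [0.3885, -0.1876, 0.3017]
tool_rot: [-0.654, 0.693, -0.301, -0.027]
ft_force: [0.3, -5.0, 5.9]
grip_width: 0.0177
grip_force: 50.0
```

```bash
python3 st.py|tail -1
```

```text
F tool [ 7.  -2.3 -2.4] M tool [0.18 0.98 0.15] depth mm 15.8 lat -0.3 -2.1 h -2.298
```

Emit:
move_arm --commands '[[[0,0,0,0,0,-0.04],[0,0,0,0,0,-0.08],[0,0,0,0,0,-0.12]]]'

```text
time: 12.75
position: [0.3886, -0.1876, 0.3017]
tool_rot: [0.695, -0.652, 0.299, 0.045]
ft_force: [1.9, -4.5, 5.5]
grip_width: 0.0178
grip_force: 50.0
```

```bash
python3 st.py|tail -1
```

```text
F tool [ 6.5 -2.9 -1.8] M tool [0.16 0.95 0.16] depth mm 15.8 lat -0.2 -2.2 h -2.178
```

Emit:
move_arm --commands '[[[0,0,0,0,0,-0.04],[0,0,0,0,0,-0.08],[0,0,0,0,0,-0.12]]]'

```text
time: 13.12
position: [0.3888, -0.1876, 0.3018]
tool_rot: [0.733, -0.609, 0.296, 0.063]
ft_force: [1.5, -5.2, 6.6]
grip_width: 0.0179
grip_force: 50.0
```

```bash
python3 st.py|tail -1
```

```text
F tool [ 7.9 -1.9 -2.5] M tool [0.15 0.97 0.1 ] depth mm 15.8 lat -0.1 -2.3 h -2.058
```

Emit:
move_arm --commands '[[[0,0,0,0,0,-0.04],[0,0,0,0,0,-0.08],[0,0,0,0,0,-0.12]]]'

```text
time: 13.5
position: [0.3889, -0.1876, 0.3018]
tool_rot: [0.768, -0.564, 0.292, 0.08]
ft_force: [2.3, -4.7, 6.3]
grip_width: 0.0177
grip_force: 50.0
```

```bash
python3 st.py|tail -1
```

```text
F tool [ 7.7 -1.7 -2.2] M tool [0.05 1.   0.08] depth mm 15.8 lat 0.1 -2.4 h -1.937
```

Emit:
move_arm --commands '[[[0,0,0,0,0,-0.04],[0,0,0,0,0,-0.08],[0,0,0,0,0,-0.12]]]'

```text
time: 13.88
position: [0.389, -0.1876, 0.3019]
tool_rot: [0.801, -0.517, 0.287, 0.098]
ft_force: [3.2, -5.7, 5.9]
grip_width: 0.0175
grip_force: 50.0
```

```bash
python3 st.py|tail -1
```

```text
F tool [ 8.6 -1.2 -1.1] M tool [0.   1.04 0.08] depth mm 15.9 lat 0.3 -2.5 h -1.817
```

Emit:
move_arm --commands '[[[0,0,0,0,0,-0.04],[0,0,0,0,0,-0.08]]]'

```text
time: 14.12
position: [0.3891, -0.1876, 0.3019]
tool_rot: [0.82, -0.485, 0.283, 0.109]
ft_force: [2.9, -4.3, 6.0]
grip_width: 0.0174
grip_force: 50.0
```

```bash
python3 st.py|tail -1
python3 - <<'E'
from rig import *
import cv2
c=camera("scene");cv2.imwrite("pics/crop3.png",cv2.resize(c["pixels"][115:255,180:320],None,fx=4,fy=4,interpolation=cv2.INTER_CUBIC))
E
```

```text
F tool [ 7.6 -0.9 -1.9] M tool [0.12 1.06 0.29] depth mm 15.9 lat 0.4 -2.5 h -1.738
```

View pics/crop3.png

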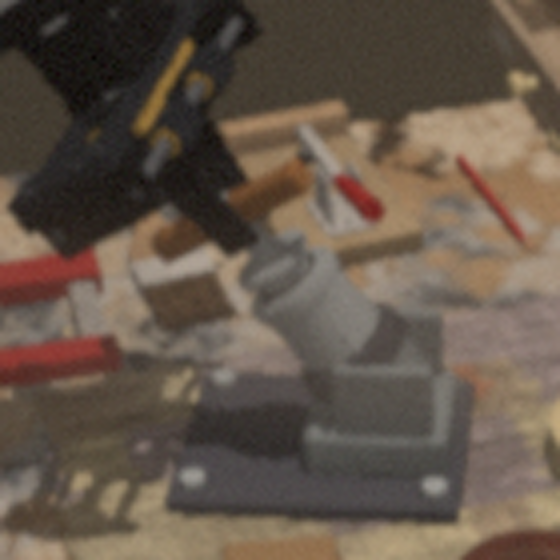

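The crop shows the bar held by the fingers at about (235,205) and the collar close to the mouth at (275,265). The turning moment has now risen, which suggests coupling, so I'll test by pushing gently past 18 mm.

Emit:
move_arm --commands '[[[0,0,0.06,0,0,0],[0,0,0.12,0,0,0],[0,0,0.12,0,0,0]]]'

```text
time: 14.55
position: [0.3907, -0.1896, 0.2981]
tool_rot: [0.82, -0.485, 0.283, 0.109]
ft_force: [1.8, -2.8, 8.6]
grip_width: 0.0177
grip_force: 50.0
```

```bash
python3 st.py
```

```text
t 14.55 q [-0.67  0.47  2.17  4.03  0.17 -2.1 ] w 0.01773191825795883 gf 49.99248655512929
F tool [ 7.6 -1.  -5.1] M tool [0.04 1.03 0.19] depth mm 20.4 lat 0.4 -2.5 h -1.739
```

Not blocked at 20 mm (5 N), so it is in the slot. Pushing home.

Emit:
move_arm --commands '[[[0,0,0.06,0,0,0],[0,0,0.12,0,0,0],[0,0,0.17,0,0,0],[0,0,0.2,0,0,0],[0,0,0.2,0,0,0]]]'

```text
time: 15.18
position: [0.3926, -0.1921, 0.2927]
tool_rot: [0.82, -0.485, 0.284, 0.109]
ft_force: [-3.8, 3.6, 24.0]
grip_width: 0.0173
grip_force: 50.0
```

```bash
python3 st.py
```

```text
t 15.175 q [-0.67  0.49  2.17  3.96  0.18 -2.03] w 0.017322507424376857 gf 49.99650601297617
F tool [  9.7  -0.9 -22.5] M tool [0.08 1.2  0.21] depth mm 26.6 lat 0.4 -2.4 h -1.738
```

Home (26.2 mm, contact force 22 N). Now clockwise.

Emit:
move_arm --commands '[[[0,0,-0.01,0,0,0.12],[0,0,-0.02,0,0,0.24],[0,0,-0.02,0,0,0.36],[0,0,-0.02,0,0,0.48],[0,0,-0.02,0,0,0.6],[0,0,-0.02,0,0,0.72],[0,0,-0.02,0,0,0.84],[0,0,-0.02,0,0,0.96],[0,0,-0.02,0,0,1.08],[0,0,-0.02,0,0,1.2],[0,0,-0.02,0,0,1.28],[0,0,-0.02,0,0,1.28]]]'

```text
time: 16.68
position: [0.3915, -0.1919, 0.2922]
tool_rot: [-0.368, 0.879, -0.292, 0.081]
ft_force: [-4.7, -2.1, 14.6]
grip_width: 0.0175
grip_force: 50.0
```

```bash
python3 st.py
```

```text
t 16.675 q [-0.68  0.49  2.17  3.97  0.18 -0.76] w 0.017507049481736113 gf 49.98391304165125
F tool [  5.9  -6.7 -12.7] M tool [ 0.57  0.95 -0.01] depth mm 26.6 lat -0.7 -0.9 h -3.019
```

Emit:
move_arm --commands '[[[0,0,0,0,0,0.03],[0,0,0,0,0,0.06],[0,0,0,0,0,0.09],[0,0,0,0,0,0.09]]]'

```text
time: 17.18
position: [0.3915, -0.1918, 0.2921]
tool_rot: [-0.328, 0.895, -0.287, 0.094]
ft_force: [-5.0, -1.2, 15.3]
grip_width: 0.0174
grip_force: 50.0
```

```bash
python3 st.py
```

```text
t 17.175 q [-0.67  0.49  2.17  3.97  0.18 -0.67] w 0.017399741910576038 gf 49.99573169276118
F tool [  5.   -6.9 -13.8] M tool [ 0.63  0.89 -0.05] depth mm 26.6 lat -0.7 -0.7 h -3.108
```

Emit:
move_arm --commands '[[[0,0,0,0,0,0.03],[0,0,0,0,0,0.05],[0,0,0,0,0,0.05]]]'

```text
time: 17.55
position: [0.3915, -0.1918, 0.2921]
tool_rot: [-0.306, 0.903, -0.285, 0.101]
ft_force: [-6.3, -2.0, 14.7]
grip_width: 0.0176
grip_force: 50.0
```

```bash
python3 st.py
```

```text
t 17.55 q [-0.67  0.49  2.17  3.97  0.18 -0.62] w 0.01763701261784108 gf 50.00183606520295
F tool [  6.1  -6.7 -13.3] M tool [ 0.64  0.85 -0.05] depth mm 26.6 lat -0.6 -0.6 h 3.125
```

Emit:
move_arm --commands '[[[0,0,0,0,0,0.03],[0,0,0,0,0,0.04],[0,0,0,0,0,0.04]]]'

```text
time: 17.92
position: [0.3914, -0.1918, 0.2921]
tool_rot: [-0.288, 0.909, -0.283, 0.106]
ft_force: [-5.5, -2.0, 13.9]
grip_width: 0.0172
grip_force: 50.0
```

```bash
python3 st.py
```

```text
t 17.925 q [-0.68  0.49  2.17  3.97  0.18 -0.58] w 0.017223060022798747 gf 50.00850532203913
F tool [  5.2  -6.8 -12.4] M tool [ 0.72  0.78 -0.07] depth mm 26.6 lat -0.6 -0.6 h 3.086
```

Emit:
move_arm --commands '[[[0,0,0,0,0,0.02],[0,0,0,0,0,0.04]]]'

```text
time: 18.18
position: [0.3914, -0.1918, 0.2921]
tool_rot: [-0.27, 0.914, -0.281, 0.112]
ft_force: [-5.3, -1.3, 13.6]
grip_width: 0.0175
grip_force: 50.0
```

```bash
python3 st.py
python3 - <<'E'
from rig import *
from h import *
c=camera("side");np.savez("side3.npz",**c)
c=camera("scene");np.savez("scene3.npz",**c)
cv2.imwrite("pics/crop4.png",cv2.resize(c["pixels"][125:235,190:310],None,fx=5,fy=5,interpolation=cv2.INTER_CUBIC))
s,e1,e2=frame(-.9);C=np.array([.4406,-.2533,.1795])-.026*s
for n in("side3","scene3"):
    c=dict(np.load(n+".npz"));P=cloud(c);hsv=cv2.cvtColor(c["pixels"],cv2.COLOR_BGR2HSV);k=(P-C)@s
    b=(np.linalg.norm(P-C,axis=-1)<.065)&(abs(k)<.016)&(hsv[...,1]>95);q=P[b];m=q.mean(0);d=np.linalg.svd(q-m,full_matrices=False)[2][0];d*=np.sign(d@e1)
    print(n,b.sum(),"d",d.round(3),"h",np.arctan2(d@e2,d@e1).round(3),"k",np.percentile(k[b],[3,50,97]).round(4))
E
```

```text
t 18.175 q [-0.67  0.49  2.17  3.97  0.18 -0.54] w 0.017457956612216764 gf 50.01798089593649
F tool [  4.4  -6.4 -12.5] M tool [ 0.77  0.77 -0.18] depth mm 26.6 lat -0.6 -0.5 h 3.045
side3 199 d [0.839 0.541 0.066] h -0.118 k [-0.0077  0.0008  0.0089]
scene3 218 d [0.849 0.524 0.07 ] h -0.136 k [-0.0071  0.0023  0.0078]
```

View pics/crop4.png

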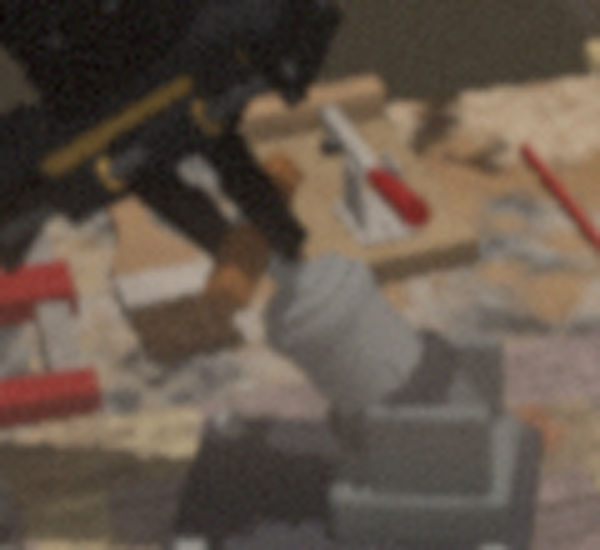

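Depth shows the bar home and the bar about 0.1 rad past level, which the blade's slot play could explain. The moment is rising, so I'll take small steps to feel for the stop.

Emit:
move_arm --commands '[[[0,0,0,0,0,0.01],[0,0,0,0,0,0.02],[0,0,0,0,0,0.02]]]'

```text
time: 18.65
position: [0.3914, -0.1917, 0.2921]
tool_rot: [-0.261, 0.917, -0.279, 0.115]
ft_force: [-5.5, -1.3, 14.3]
grip_width: 0.0175
grip_force: 50.0
```

```bash
cat > av.py <<'E'
from rig import *
from h import *
M=[];F=[]
for i in range(4):
    o=get_obs();R=Rn.from_quat(o["tool_rot"]);M.append(R.inv().apply(o["moment"]));F.append(o["joint_torque"][5]);camera("side")
X=R.as_matrix()[:,0];print("M",np.mean(M,0).round(3),np.std(M,0).round(2),"tau6",np.round(F,3),"level sin",X[2].round(4),o["q"].round(3)[5],o["time"])
E
python3 av.py;python3 st.py
```

```text
M [ 0.695  0.787 -0.112] [0.02 0.04 0.01] tau6 [0.17  0.16  0.159 0.159] level sin -0.0648 -0.517 18.8
t 18.85 q [-0.67  0.49  2.17  3.97  0.18 -0.52] w 0.017277810394696603 gf 50.00928612425923
F tool [  5.7  -6.4 -12.3] M tool [ 0.68  0.74 -0.16] depth mm 26.6 lat -0.6 -0.5 h 3.026
```

Emit:
move_arm --commands '[[[0,0,0,0,0,0.02],[0,0,0,0,0,0.03]]]'

```text
time: 19.1
position: [0.3914, -0.1917, 0.292]
tool_rot: [-0.248, 0.921, -0.278, 0.119]
ft_force: [-5.5, -1.5, 13.4]
grip_width: 0.018
grip_force: 50.2
```

```bash
python3 av.py
```

```text
M [ 0.716  0.766 -0.379] [0.03 0.03 0.03] tau6 [0.42  0.477 0.461 0.439] level sin -0.081 -0.487 19.25
```

Emit:
move_arm --commands '[[[0,0,0,0,0,0.02],[0,0,0,0,0,0.03]]]'

```text
time: 19.55
position: [0.3914, -0.1917, 0.292]
tool_rot: [-0.235, 0.924, -0.276, 0.123]
ft_force: [-4.7, -1.8, 13.7]
grip_width: 0.0175
grip_force: 50.5
```

```bash
python3 av.py
```

```text
M [ 0.759  0.749 -0.681] [0.02 0.02 0.02] tau6 [0.713 0.771 0.758 0.737] level sin -0.0971 -0.458 19.7
```

The stop is clear: the moment rises linearly to 0.7 N m. I'll unwind gently inside the slot play so the bar sits level with the hub left on its stop, watching that the hub isn't dragged back.

Emit:
move_arm --commands '[[[0,0,0,0,0,-0.03],[0,0,0,0,0,-0.06],[0,0,0,0,0,-0.08]]]'

```text
time: 20.12
position: [0.3914, -0.1918, 0.2921]
tool_rot: [-0.27, 0.914, -0.281, 0.112]
ft_force: [-6.1, -1.6, 14.6]
grip_width: 0.0174
grip_force: 50.0
```

```bash
python3 av.py
```

```text
M [0.692 0.768 0.072] [0.04 0.02 0.03] tau6 [ 0.039 -0.083 -0.056 -0.013] level sin -0.054 -0.536 20.275
```

Emit:
move_arm --commands '[[[0,0,0,0,0,-0.02],[0,0,0,0,0,-0.04]]]'

```text
time: 20.58
position: [0.3914, -0.1918, 0.2921]
tool_rot: [-0.288, 0.909, -0.283, 0.106]
ft_force: [-5.8, -2.0, 13.6]
grip_width: 0.0174
grip_force: 50.0
```

```bash
python3 av.py
```

```text
M [0.687 0.788 0.134] [0.02 0.01 0.03] tau6 [ 0.005 -0.122 -0.105 -0.063] level sin -0.0312 -0.576 20.725
```

Emit:
move_arm --commands '[[[0,0,0,0,0,-0.015],[0,0,0,0,0,-0.03]]]'

```text
time: 21.02
position: [0.3914, -0.1918, 0.2921]
tool_rot: [-0.301, 0.904, -0.284, 0.102]
ft_force: [-6.1, -1.3, 14.3]
grip_width: 0.0177
grip_force: 50.0
```

```bash
python3 av.py
```

```text
M [0.685 0.79  0.122] [0.02 0.04 0.03] tau6 [-0.02  -0.115 -0.103 -0.071] level sin -0.014 -0.606 21.175
```

Emit:
move_arm --commands '[[[0,0,0,0,0,0],[0,0,0,0,0,0],[0,0,0,0,0,0],[0,0,0,0,0,0],[0,0,0,0,0,0],[0,0,0,0,0,0]]]' --claw -1

```text
time: 21.98
position: [0.3914, -0.1907, 0.2903]
tool_rot: [-0.303, 0.905, -0.28, 0.102]
ft_force: [-0.0, 0.2, 0.5]
grip_width: 0.0698
grip_force: 0.0
```

```bash
python3 st.py
python3 - <<'E'
from rig import *
from h import *
p=np.load("p.npy");o=get_obs();s,e1,e2=frame(-.9);R=Rn.from_quat(o["tool_rot"]);G=o["position"]+R.apply([0,0,.164])
for off,q4,q5 in ((.02,4.15,.16),(.045,4.2,.14),(.07,4.2,.13),(.10,4.2,.13),(.14,4.2,.15)):
    f=lambda v:(lambda t,A:np.r_[(t+A.apply([0,0,.164])-G-s*off)*50,(A.inv()*R).as_rotvec()])(*fk(np.r_[v[:3],q4,q5,v[3]],p))
    r=least_squares(f,[-.65,.4,2.15,-.6]);print(off,rel(o,*fk(np.r_[r.x[:3],q4,q5,r.x[3]],p)),r.x.round(2))
E
```

```text
t 21.975 q [-0.67  0.49  2.17  3.97  0.17 -0.61] w 0.06984457722458164 gf 0.0
F tool [-0.1 -0.2 -0.5] M tool [-0.37 -0.11  0.11] depth mm 27.6 lat 0.5 2.5 h 3.116
0.02 [-0.009, 0.016, -0.5, 0.003, 0.002, -0.0] [-0.66  0.44  2.19 -0.78]
0.045 [0.058, 0.081, -1.124, 0.018, -0.014, 0.0] [-0.67  0.38  2.21 -0.84]
0.07 [0.122, 0.188, -1.744, 0.044, -0.03, -0.0] [-0.66  0.32  2.24 -0.84]
0.1 [0.179, 0.354, -2.481, 0.083, -0.044, 0.0] [-0.66  0.25  2.27 -0.84]
0.14 [0.233, 0.633, -3.445, 0.15, -0.057, 0.0] [-0.63  0.15  2.31 -0.83]
```

Emit:
move_arm --commands '[[[0,0,0,0,0,0],[0,0,-0.25,0,0,0],[0,0.02,-0.5,0,0,0],[0.05,0.08,-1.1,0.018,-0.014,0],[0.12,0.18,-1.75,0.044,-0.03,0],[0.18,0.35,-2.5,0.083,-0.044,0],[0.23,0.63,-3.45,0.15,-0.057,0],[0.23,0.63,-3.45,0.15,-0.057,0]]]'

```text
time: 22.98
position: [0.3213, -0.1166, 0.3901]
tool_rot: [-0.302, 0.878, -0.339, 0.151]
ft_force: [-0.5, -0.1, -1.1]
grip_width: 0.0868
grip_force: 0.0
```

Run:
```python
from rig import *
from h import *
s,e1,e2=frame(-.9);C=np.array([.4406,-.2533,.1795])-.026*s
for n in("side","scene","wrist"):
    c=camera(n);P=cloud(c);hsv=cv2.cvtColor(c["pixels"],cv2.COLOR_BGR2HSV);k=(P-C)@s
    if n=="scene": cv2.imwrite("pics/final.png",c["pixels"])
    b=(np.linalg.norm(P-C,axis=-1)<.065)&(abs(k)<.016)&(hsv[...,1]>95);q=P[b];m=q.mean(0);d=np.linalg.svd(q-m,full_matrices=False)[2][0];d*=np.sign(d@e1)
    print(n,b.sum(),"d",d.round(3),"h",np.arctan2(d@e2,d@e1).round(3),"k",np.percentile(k[b],[3,50,97]).round(4))
o=get_obs();print(o["time"],o["q"].round(2),o["ft_force"].round(1),np.abs(o["joint_velocities"]).max())
```

```text
side 236 d [0.811 0.585 0.029] h -0.054 k [-0.008   0.0008  0.0089]
scene 273 d [0.809 0.587 0.029] h -0.052 k [-0.0077  0.0029  0.0077]
wrist 1614 d [0.796 0.604 0.021] h -0.03 k [0.0056 0.0082 0.0097]
23.125 [-0.63  0.16  2.31  4.22  0.15 -0.85] [ 0.1 -0.7 -0.3] 0.022655282511180406
```

View pics/final.png

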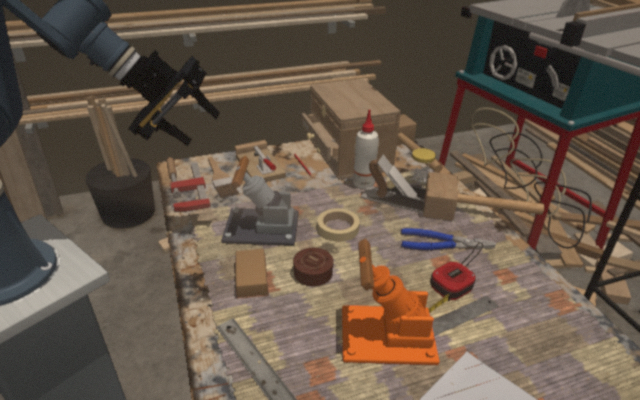

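The final view shows the handle seated at (242,175), the bar nearly level (−0.03 to −0.05 rad), and the tin (313,265), block (250,272) and tape (338,224) where they were.

```bash
python3 -c "
from rig import *
print(hand_in())"
```

```text
the job is handed in; nothing more can be done
None
```

The job is handed in at about 23 s of the 58 s: the tongue is in the slot, the collar is home, and the handle was turned clockwise to the stop; I then eased it back about 0.14 rad, within the slot play, so the bar sits within about 0.05 rad of level, and let go, leaving the tin, block and tape where they were.

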